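# Feel along the curved edge of a granite scroll stone

### The job

Check the scroll-shaped granite stone for chips by feel: with the fingers closed together, run the fingertips lightly along its curved upper edge in one pass, all the way from the broad end to the narrow end, staying in touch with the stone and without lifting off on the way, then take the hand away clear. Do not press hard, do not shift or pick up the stone, and leave everything else on the bench as it lies.

Things in the scene. Friction and masses are not known exactly. Their poses are not given: they have to be found in the camera images.
- stone: The scroll stone: loose dark-grey granite slab lying flat, 320 mm long, 30 mm thick, 2.8 kg. One long side is straight (y = -55 mm), the other an S-curve (+y side): 160 mm wide at the broad end (x = -160 mm), 60 mm at the narrow end (x = +160 mm). Origin on its underside, z up. Top face 30 mm above the origin, 79 mm above the bench; the top edge has a 2.5 mm chamfer.
- edge_0 (a point): Point 0 of 0 to 7 on the upper curved edge of the stone, level with its top face, moving with it: stone x = -140 mm, y = 105 mm, 20 mm in from the broad end, where the stroke begins. Axes as the stone's.
- edge_1 (a point): Point 1 of 0 to 7 on the upper curved edge of the stone, level with its top face, moving with it: stone x = -100 mm, y = 99 mm.
- edge_2 (a point): Point 2 of 0 to 7 on the upper curved edge of the stone, level with its top face, moving with it: stone x = -60 mm, y = 85 mm.
- edge_3 (a point): Point 3 of 0 to 7 on the upper curved edge of the stone, level with its top face, moving with it: stone x = -20 mm, y = 66 mm.
- edge_4 (a point): Point 4 of 0 to 7 on the upper curved edge of the stone, level with its top face, moving with it: stone x = 20 mm, y = 44 mm.
- edge_5 (a point): Point 5 of 0 to 7 on the upper curved edge of the stone, level with its top face, moving with it: stone x = 60 mm, y = 25 mm.
- edge_6 (a point): Point 6 of 0 to 7 on the upper curved edge of the stone, level with its top face, moving with it: stone x = 100 mm, y = 11 mm.
- edge_7 (a point): Point 7 of 0 to 7 on the upper curved edge of the stone, level with its top face, moving with it: stone x = 140 mm, y = 5 mm, 20 mm in from the narrow end, where the stroke finishes.
- board: The plywood carrying board under the stone, fixed to the bench: 400 mm (its x) by 240 mm (its y), top face 24 mm above the bench; origin at the centre of its underside. The stone's axes are within 3 degrees of the board's and its origin within 8 mm of the board's, seen from above. Between them lie two soft sponge-rubber strips: the stone sinks about 0.4 mm per newton of push, at most 12 mm, and springs back.
- tin: Round metal tin of polishing wax, 45 mm across, 24 mm tall, standing on the board beside the stone's narrow end, lower than the stone's top. Origin at the centre of its underside. Bystander.
- chisel: Mason's steel chisel, 192 mm long, 13 mm thick (blade 22 mm wide), lying on the board along the straight side of the stone. Origin below its middle, x along it. Bystander.
- mallet: Round mason's mallet standing on its steel head: head 92 mm across and 88 mm tall, wooden handle up to 205 mm. Origin at the centre of its underside. Bystander.
- vase: Brass flower vase, 76 mm across at its rim, 116 mm tall, standing. Origin at the centre of its foot. Bystander.
- coping: Plain rectangular coping of the same granite, 280 x 90 x 30 mm, lying flat on the bench with all its edges straight: not the stone to be checked. Origin at the centre of its underside, x along it. Bystander.
- water_bottle: White plastic water bottle, 76 mm across, 170 mm tall, standing. Origin at the centre of its underside. Bystander.
- square: Flat steel mason's square, 5 mm thick, lying on the bench: an arm 150 mm long along its x and one 220 mm long along its y. Origin below its corner. Bystander.
- pad: Hand polishing pad, 90 x 55 mm, 28 mm tall. Origin at the centre of its underside. Bystander.

How it is judged:
By the outcome, as a careful person would: the job done as asked, in the order asked, and still so for the second after the job is handed in, with the robot touching nothing.
It also fails if it takes over 50 s, if anything falls off the work surface, if the arm or the gripper's body presses on something with over 40 N, if the wrist force passes 120 N, or if a joint passes its speed limit or range.

### The arm

A 6-joint arm with a two-finger parallel gripper is mounted at the origin on the work surface. World frame = base frame: x ahead of the robot, y to its left, z up, the work surface at z = 0. Lengths are in mm, angles in rad, forces in N, time in s.
With the tool pointing down it reaches from about 350 to 975 mm from the base axis. Payload 7.1 kg.
Tool frame: the origin (TCP) lies midway between the tips of the shut fingers; the grasp point (between the pads) lies 19 mm behind it; z points along the fingers, y is the line along which they close (so a half turn about z gives the same grasp; the last joint's range is limited). The gripper opens to 88 mm and grips with 3 to 60 N. Pads are 20 mm wide; open, the fingers measure 115 mm over their backs; the gripper's body (75 mm by 178 mm) begins 61 mm behind the grasp point.
Start: joints at [1.239, 0.423, 1.63, -0, 1.089, -0.019], TCP at [192.296, 594.666, 222.675] pointing down, gripper open.
Joint ranges: [-3, 3], [-0.9, 2.11], [0.09, 2.58], [-1.31, 4.45], [0.11, 2.69], [-2.54, 2.54]. Speed limits (rad/s): [2.39, 2.39, 3.01, 3.14, 3.14, 3.14].

### API

Orientations are given as a 3x3 rotation matrix whose columns are the frame's x, y, z axes.
In Python, from rig import r, optics, finder gives the robot as it stands.
- The arm moves only by the tool step_arm, never from a script. Its argument "moves" is a list of rows, each a list of 2 entries, a list of its own where there are three numbers: the shift along the world's x, y, z in mm, then the turn about the world's z in rad. In form: [[[tx, ty, tz], roll], ...]. A call has 1 to 10 rows; each row is the pose to reach, as a shift and turn from the pose commanded when the call began; what a row does not reach only later rows make up. A row lasts 1/10 s, in which the tool goes at most 50 mm and 8.59 degrees, less where a joint would pass 70% of its speed; a pose out of reach is approached as far as the arm can. A call with a gripper value outside its range is refused whole. "claw" is the opening in per cent of the stroke, from 0 (shut) to 100 (fully open), set as the call begins (left out, the last holds). The fingers move at their own pace and stop on an object; "squeeze" is the grip in N (left out, the last holds). Time passes only in rows, so rows that repeat a pose let the fingers close. It gives the time, the measured TCP pose, the force, the opening and the grip force at its end, in the units of the state.
- r.read_state(): the state, without advancing time (a new reading comes with each control period).
- optics.grab_frame(name): name is "side" or "top"; returns the picture (480x640x3 uint8, red, green, blue); there is no depth.
- optics.camera_info(name): a dict with "camera_matrix" (3x3 intrinsics, pixels), "rvec" (rotation vector, rad) and "tvec" (3), from world to camera coordinates, as OpenCV has them. Camera axes: x right, y down, z forward; pixel columns grow to the right and rows downward; lengths in mm; the calibration is good to about 2 mm. A picture is of the moment at which its call begins. camera_info takes no time and is no camera call.
- r.close_job(): hands the job in; it is judged then, once.
Trained networks look in the newest picture that a camera, given by its name, has taken for a name from the list of things; names that differ only in an ending like _2 or _b are one class to them, and where a whole thing is asked for, a point or a joint stands for the part that bears it (a point fixed in the world has none). Each returns a list of dicts, best first, with "confidence" (0 to 1); they miss things now and then, are a little off and sometimes report something else, mostly with a low value. They report only what shows in the picture. A call takes as long as a camera call.
- finder.regions_of(camera, target): "region" (480x640 bool, what is visible of it) and "box" ([left, top, right, bottom] in pixels, round what is visible of it).
The state is a dict: "time_s": time; "qpos": joint angles; "qd": joint speeds; "effort": joint torques, N m; "ee_pos": TCP position; "eef_rot": TCP orientation; "ft_force": force on the tool from outside, world axes, zero at the start; "torque": the same for the moment, N m; "finger_gap": finger opening in mm; "finger_force": force on a finger pad.
Only numpy, scipy, OpenCV 4.12 (cv2) and the standard library are available. Lean on these libraries where they do the work, as an engineer would, in place of code of your own. Each camera call takes 0.05 s, during which the arm holds its last target. There are 200 camera calls.

## Working session

There is one attempt and no reset: what is moved stays moved. The work goes in short steps, Python scripts to look and compute and a tool call to move; the robot and the scene stay as the last step left them, time stands still between calls to the robot, and variables do not carry over. Pictures are saved under pics/ and viewed, at most 10 in all, crops included, and the job is handed in when it is done.

Besides the shell and the picture viewer there is one more tool, called after "Request:" as name(argument=value, ...), one argument or row to a line, values as JSON. step_arm: Moves the arm, as the interface text tells. Its arguments: {"type":"object","properties":{"moves":{"type":"array"},"claw":{"type":"number"},"squeeze":{"type":"number"}},"required":["moves"]}

```bash
mkdir -p pics
python3 - <<'E'
from rig import r, optics, finder
import cv2,numpy as np
for n in("top","side"):
    im=optics.grab_frame(n); cv2.imwrite(f"pics/{n}0.png",im[:,:,::-1])
    c=optics.camera_info(n); R=cv2.Rodrigues(np.array(c["rvec"]))[0]
    print(n,c["camera_matrix"],(-R.T@np.ravel(c["tvec"])).round(), R[2].round(2))
    for t in("stone","board"):
        for d in finder.regions_of(n,t)[:2]:
            print(t,d["confidence"],d["box"]); np.save(f"{n}_{t}.npy",d["region"]) if d is not None else 0
            break
s=r.read_state();print(s["time_s"],s["ee_pos"],s["eef_rot"],s["ft_force"],s["finger_gap"])
E
```

```text
top [[551.82699418   0.         308.53377221]
 [  0.         551.82699418 237.92350508]
 [  0.           0.           1.        ]] [ 394.   -6. 1244.] [ 0.12  0.   -0.99]
stone 0.7 [204.8, 147.9, 352.4, 280.6]
board 0.75 [170.4, 122.0, 376.7, 298.9]
side [[577.60758293   0.         318.34300384]
 [  0.         577.60758293 234.09368956]
 [  0.           0.           1.        ]] [ 268. 1097. 1325.] [ 0.14 -0.65 -0.75]
stone 0.65 [229.3, 205.8, 345.7, 289.3]
board 0.76 [202.7, 203.9, 357.1, 326.0]
0.3 [192.23894922 594.51447693 222.41357628] [[-9.51490455e-01  3.07678213e-01 -1.74253245e-04]
 [ 3.07678262e-01  9.51490337e-01 -4.74483128e-04]
 [ 1.98121576e-05 -5.05080103e-04 -9.99999872e-01]] [ 0.07111552 -0.40590104 -0.40436702] 87.7194204843555
```

View pics/top0.png

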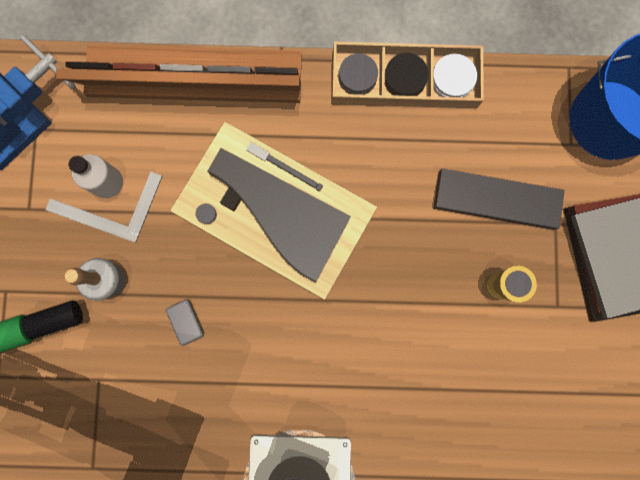

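View pics/side0.png

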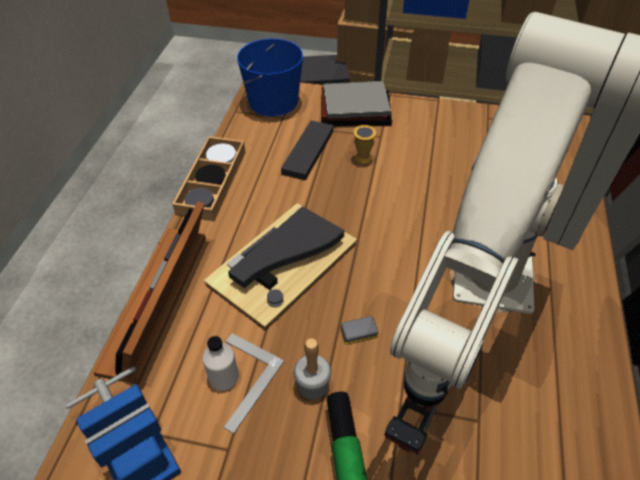

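The top view shows the stone from (335,248) at the broad end to (213,165) at the narrow end. Its curved side faces lower-left, with the tin at (206,213) and a black sponge tab at (231,198). The arm is out of the way. Next I'll fit the stone outline in both views.

```bash
cat > h.py <<'E'
from rig import r, optics, finder
import cv2,numpy as np
from scipy.optimize import minimize
from scipy.interpolate import PchipInterpolator
EX=np.array([-160,-140,-100,-60,-20,20,60,100,140,160.]);EY=np.array([105.,105,99,85,66,44,25,11,5,5])
cur=PchipInterpolator(EX,EY)
xs=np.linspace(-160,160,41)
STONE=np.vstack([np.c_[xs,cur(xs)],[[160,-55],[-160,-55]]])
BOARD=np.array([[-200,-120],[200,-120],[200,120],[-200,120.]])
def T(p,xy):
    c,s=np.cos(p[2]),np.sin(p[2]); return xy@np.array([[c,s],[-s,c]])+p[:2]
def proj(n,P):
    c=optics.camera_info(n)
    return cv2.projectPoints(np.float64(P),np.float64(c["rvec"]),np.float64(c["tvec"]),c["camera_matrix"],None)[0].reshape(-1,2)
S=4
def render(n,p,xy,z0,z1):
    w=T(p,xy); t=proj(n,np.c_[w,w[:,0]*0+z1]);b=proj(n,np.c_[w,w[:,0]*0+z0])
    m=np.zeros((480*S,640*S),np.uint8); f=lambda q:cv2.fillPoly(m,[np.round((q+.5)*S).astype(int)],1)
    f(t);f(b)
    for i in range(len(w)):
        j=(i+1)%len(w); f(np.array([t[i],t[j],b[j],b[i]]))
    return m
def fit(masks,xy,z0,z1,p0):
    M={n:cv2.resize(m.astype(np.uint8),None,fx=S,fy=S,interpolation=cv2.INTER_NEAREST) for n,m in masks.items()}
    def cost(q):
        p=[q[0],q[1],q[2]/100]
        return sum((1-(render(n,p,xy,z0,z1)&m).sum()/(render(n,p,xy,z0,z1)|m).sum()) for n,m in M.items())
    q0=np.array([p0[0],p0[1],p0[2]*100])
    s=minimize(cost,q0,method="Nelder-Mead",options=dict(initial_simplex=np.vstack([q0,q0+np.diag([15,15,8])]),xatol=.1,fatol=1e-5,maxiter=150))
    return np.array([s.x[0],s.x[1],s.x[2]/100]),s.fun
E
python3 - <<'E'
from h import *
cam=optics.camera_info("top");R=cv2.Rodrigues(np.float64(cam["rvec"]))[0];C=-R.T@np.ravel(cam["tvec"])
d=R.T@np.linalg.inv(cam["camera_matrix"])@[273,210,1];w=C+d*(40-C[2])/d[2];print(w)
p0=[w[0],w[1],np.arctan2(122,83)]
m={n:np.load(f"{n}_stone.npy") for n in("top","side")}
b={n:np.load(f"{n}_board.npy") for n in("top","side")}
bb={n:b[n]|(m[n]&(cv2.morphologyEx(b[n].astype(np.uint8),cv2.MORPH_CLOSE,np.ones((3,3)))>0)) for n in b}
for n in("top","side"):print(n,fit({n:m[n]},STONE,49,79,p0))
p,f=fit(m,STONE,49,79,p0);print("both",p,f)
bt,_=cv2.findContours(b["top"].astype(np.uint8),0,1)
h=max(bt,key=cv2.contourArea); hm=np.zeros((480,640),np.uint8);cv2.fillPoly(hm,[cv2.convexHull(h)],1)
print("board",fit({"top":hm},BOARD,0,24,p0))
np.save("p.npy",p)
out=[]
for n in("top","side"):
    im=optics.grab_frame(n)[:,:,::-1].copy(); x,y,X,Y=(160,110,390,310) if n=="top" else (200,195,370,335)
    k=3 if n=="top" else 4
    c=cv2.resize(im[y:Y,x:X],None,fx=k,fy=k,interpolation=cv2.INTER_CUBIC)
    for z in(79,49):
        wv=T(p,STONE);q=(proj(n,np.c_[wv,wv[:,0]*0+z])+.5-[x,y])*k
        cv2.polylines(c,[np.round(q).astype(int)],True,(0,0,255) if z==79 else (0,255,0),1)
    cv2.imwrite(f"pics/{n}1.png",c)
E
```

```text
[597.78635151  74.31509901  40.        ]
top (array([606.3729554 ,  73.10828879,   1.10413171]), np.float64(0.019963164638052477))
side (array([605.13911297,  73.49188158,   1.09647226]), np.float64(0.030948788224063106))
both [606.40761798  73.41365888   1.10331753] 0.05339753011549364
board (array([606.20466819,  76.24763173,   1.08009921]), np.float64(0.018255093374495823))
```

View pics/top1.png

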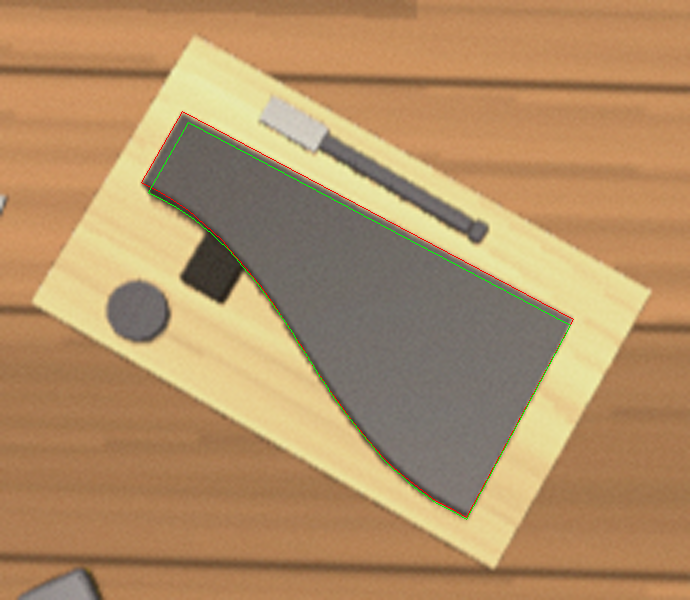

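The overlay matches the stone to about 1–2 mm, and the fit agrees with the board (within 2 degrees and 3 mm). Next are the stroke waypoints.

```bash
cat >> h.py <<'E'
def path(p,inset=2,step=5):
    x=np.linspace(-146,146,2000); y=cur(x); g=np.gradient(y,x)
    n=np.c_[g,-np.ones_like(g)]/np.hypot(g,1)[:,None]
    w=T(p,np.c_[x,y]+inset*n); s=np.r_[0,np.cumsum(np.hypot(*np.diff(w,axis=0).T))]
    k=np.linspace(0,s[-1],int(round(s[-1]/step))+1)
    return np.c_[np.interp(k,s,w[:,0]),np.interp(k,s,w[:,1])]
E
python3 - <<'E'
from h import *
p=np.load("p.npy"); w=path(p); print(len(w)); 
print(w.round(1).tolist())
s=r.read_state();print(s["time_s"],s["ee_pos"], w[0]-s["ee_pos"][:2])
for t in("mallet",):
    finder_out=finder.regions_of("top",t)
    print([(d["confidence"],d["box"]) for d in finder_out][:1])
E
```

```text
63
[[448.7, -10.5], [450.9, -6.0], [453.3, -1.6], [455.9, 2.8], [458.7, 7.0], [461.6, 11.1], [464.6, 15.1], [467.7, 19.0], [470.9, 23.0], [474.0, 26.9], [477.2, 30.8], [480.6, 34.5], [484.2, 38.1], [487.8, 41.6], [491.5, 45.0], [495.3, 48.3], [499.1, 51.6], [502.9, 54.9], [506.6, 58.2], [510.5, 61.5], [514.4, 64.7], [518.4, 67.8], [522.3, 70.9], [526.4, 73.9], [530.4, 76.9], [534.5, 79.9], [538.5, 82.9], [542.6, 85.8], [546.7, 88.7], [550.9, 91.5], [555.1, 94.3], [559.3, 97.1], [563.5, 99.9], [567.7, 102.7], [571.8, 105.5], [575.9, 108.5], [580.0, 111.4], [584.0, 114.4], [588.1, 117.4], [592.1, 120.4], [596.1, 123.5], [600.1, 126.5], [604.0, 129.7], [607.9, 132.9], [611.8, 136.1], [615.6, 139.5], [619.4, 142.8], [623.1, 146.1], [626.9, 149.5], [630.6, 152.9], [634.2, 156.4], [637.7, 160.0], [641.0, 163.8], [644.2, 167.7], [647.4, 171.6], [650.5, 175.5], [653.6, 179.5], [656.6, 183.5], [659.6, 187.6], [662.3, 191.8], [664.9, 196.2], [667.3, 200.6], [669.5, 205.1]]
0.4 [192.26579745 594.60854099 222.56752648] [ 256.39996633 -605.11453078]
[(0.77, [65.0, 255.4, 123.9, 299.5])]
```

Request:
step_arm(
  moves=[
    [[0, 0, 30], 0],
    [[0, 0, 50], 0],
    [[0, 0, 50], 0],
    [[0, 0, 50], 0],
  ],
  claw=0,
  squeeze=10,
)

```text
time_s: 0.85
ee_pos: [192.3, 594.6, 272.5]
eef_rot: [[-0.951, 0.308, 0.0], [0.308, 0.951, 0.0], [-0.0, 0.0, -1.0]]
ft_force: [-0.3, -0.3, -1.0]
finger_gap: 59.4
finger_force: 0.0
```

Request:
step_arm(
  moves=[
    [[17, -40, 0], 0],
    [[34, -80, 0], 0],
    [[51, -120, 0], 0],
    [[68, -160, 0], 0],
    [[85, -200, 0], 0],
    [[102, -240, 0], 0],
    [[119, -280, 0], 0],
    [[136, -320, 0], 0],
    [[153, -360, 0], 0],
    [[170, -400, 0], 0],
  ],
)

```text
time_s: 1.85
ee_pos: [361.8, 192.7, 271.5]
eef_rot: [[-0.952, 0.307, -0.002], [0.307, 0.952, -0.001], [0.001, -0.001, -1.0]]
ft_force: [1.2, -0.2, 0.0]
finger_gap: 0.6
finger_force: 0.0
```

Request:
step_arm(
  moves=[
    [[17, -40, 0], 0],
    [[34, -80, -10], 0],
    [[52, -120, -30], 0],
    [[69, -160, -60], 0],
    [[86.5, -205, -100], 0],
    [[86.5, -205, -140], 0],
    [[86.5, -205, -170], 0],
    [[86.5, -205, -182], 0],
    [[86.5, -205, -182], 0],
    [[86.5, -205, -182], 0],
  ],
)

```text
time_s: 2.85
ee_pos: [449.1, -10.0, 91.2]
eef_rot: [[-0.952, 0.307, 0.0], [0.307, 0.952, -0.0], [-0.0, 0.0, -1.0]]
ft_force: [0.5, 0.0, 0.6]
finger_gap: 0.8
finger_force: 0.0
```

Request:
step_arm(
  moves=[
    [[0, 0, -3], 0],
    [[0, 0, -6], 0],
    [[0, 0, -8], 0],
    [[0, 0, -9], 0],
    [[0, 0, -10], 0],
    [[0, 0, -10], 0],
    [[0, 0, -10], 0],
  ],
)

```text
time_s: 3.55
ee_pos: [448.8, -10.4, 80.7]
eef_rot: [[-0.951, 0.308, -0.0], [0.308, 0.951, -0.0], [0.0, -0.0, -1.0]]
ft_force: [1.0, 0.3, 0.3]
finger_gap: 0.4
finger_force: 0.0
```

Run:
```python
from h import *
s=r.read_state();print(s["time_s"],s["ee_pos"],s["ft_force"])
x,y=proj("side",[s["ee_pos"]])[0]; print(x,y)
X,Y=int(x),int(y)
im=optics.grab_frame("side")[:,:,::-1]; cv2.imwrite("pics/s2.png",cv2.resize(im[Y-60:Y+40,X-70:X+60],None,fx=6,fy=6,interpolation=cv2.INTER_CUBIC)[:600])
```

```text
3.55 [448.79164778 -10.36182314  80.68137239] [1.04617941 0.29231048 0.27728942]
340.36373708149097 231.8517724405069
```

View pics/s2.png

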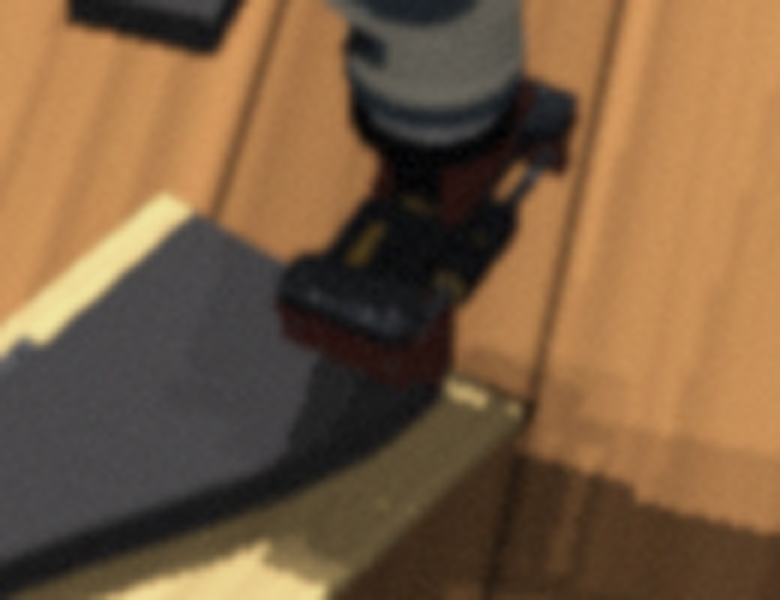

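Request:
step_arm(
  moves=[
    [[0, 0, -0.5], 0],
    [[0, 0, -1], 0],
    [[0, 0, -1.5], 0],
    [[0, 0, -2], 0],
    [[0, 0, -2], 0],
    [[0, 0, -2], 0],
  ],
)

```text
time_s: 4.2
ee_pos: [448.8, -10.4, 78.7]
eef_rot: [[-0.951, 0.308, 0.0], [0.308, 0.951, -0.0], [-0.0, -0.0, -1.0]]
ft_force: [-0.2, -0.2, 0.5]
finger_gap: 0.4
finger_force: 0.7
```

The picture shows the hand over the broad-end corner of the curved edge, with the gripper hiding the tips. I'll feel for contact.

Request:
step_arm(
  moves=[
    [[0, 0, -0.5], 0],
    [[0, 0, -1], 0],
    [[0, 0, -1], 0],
    [[0, 0, -1], 0],
  ],
)

```text
time_s: 4.6
ee_pos: [448.8, -10.4, 77.7]
eef_rot: [[-0.951, 0.308, 0.0], [0.308, 0.951, -0.0], [-0.0, -0.0, -1.0]]
ft_force: [-0.1, -0.1, 2.8]
finger_gap: 0.5
finger_force: 1.8
```

Request:
step_arm(
  moves=[
    [[2.2, 4.5, -0.3], 0],
    [[4.6, 8.9, -0.4], 0],
    [[7.2, 13.3, -0.4], 0],
    [[10, 17.5, -0.4], 0],
    [[12.9, 21.6, -0.4], 0],
    [[15.9, 25.6, -0.4], 0],
    [[19, 29.5, -0.4], 0],
    [[22.2, 33.5, -0.4], 0],
    [[25.3, 37.4, -0.4], 0],
    [[28.5, 41.3, -0.4], 0],
  ],
)

```text
time_s: 5.6
ee_pos: [477.5, 31.3, 77.3]
eef_rot: [[-0.951, 0.308, -0.0], [0.308, 0.951, -0.0], [0.0, -0.0, -1.0]]
ft_force: [-1.8, -2.7, 4.8]
finger_gap: 0.8
finger_force: 2.4
```

Request:
step_arm(
  moves=[
    [[3.4, 3.7, 0.1], 0],
    [[7, 7.3, 0.2], 0],
    [[10.6, 10.8, 0.2], 0],
    [[14.3, 14.2, 0.2], 0],
    [[18.1, 17.5, 0.2], 0],
    [[21.9, 20.8, 0.2], 0],
    [[25.7, 24.1, 0.2], 0],
    [[29.4, 27.4, 0.2], 0],
    [[33.3, 30.7, 0.2], 0],
    [[37.2, 33.9, 0.2], 0],
  ],
)

```text
time_s: 6.6
ee_pos: [514.8, 65.1, 77.5]
eef_rot: [[-0.951, 0.308, -0.0], [0.308, 0.951, -0.0], [0.0, -0.0, -1.0]]
ft_force: [-2.8, -2.0, 4.8]
finger_gap: 0.8
finger_force: 2.3
```

Request:
step_arm(
  moves=[
    [[4, 3.1, 0.1], 0],
    [[7.9, 6.2, 0.2], 0],
    [[12, 9.2, 0.2], 0],
    [[16, 12.2, 0.2], 0],
    [[20.1, 15.2, 0.2], 0],
    [[24.1, 18.2, 0.2], 0],
    [[28.2, 21.1, 0.2], 0],
    [[32.3, 24, 0.2], 0],
    [[36.5, 26.8, 0.2], 0],
    [[40.7, 29.6, 0.2], 0],
  ],
)

```text
time_s: 7.6
ee_pos: [555.5, 94.7, 77.7]
eef_rot: [[-0.951, 0.308, -0.0], [0.308, 0.951, -0.0], [0.0, -0.0, -1.0]]
ft_force: [-2.0, -1.2, 4.5]
finger_gap: 0.4
finger_force: 2.1
```

Request:
step_arm(
  moves=[
    [[4.2, 2.8, 0], 0],
    [[8.4, 5.6, 0.1], 0],
    [[12.6, 8.4, 0.1], 0],
    [[16.7, 11.2, 0.1], 0],
    [[20.8, 14.2, 0.1], 0],
    [[24.9, 17.1, 0.1], 0],
    [[28.9, 20.1, 0.1], 0],
    [[33, 23.1, 0.1], 0],
    [[37, 26.1, 0.1], 0],
    [[41, 29.2, 0.1], 0],
  ],
)

```text
time_s: 8.6
ee_pos: [596.5, 123.9, 77.8]
eef_rot: [[-0.951, 0.308, -0.0], [0.308, 0.951, -0.0], [0.0, -0.0, -1.0]]
ft_force: [-2.1, -0.6, 3.1]
finger_gap: 0.4
finger_force: 2.0
```

Run:
```python
from h import *
s=r.read_state();print(s["time_s"],s["ee_pos"],s["ft_force"])
im=optics.grab_frame("top")[:,:,::-1];c=cv2.resize(im[110:310,160:390],None,fx=3,fy=3,interpolation=cv2.INTER_CUBIC)
p=np.load("p.npy");wv=T(p,STONE);q=(proj("top",np.c_[wv,wv[:,0]*0+79])+.5-[160,110])*3
cv2.polylines(c,[np.round(q).astype(int)],True,(0,0,255),1);cv2.imwrite("pics/t3.png",c)
```

```text
8.6 [596.52930656 123.90221885  77.79181596] [-2.06952502 -0.63885651  3.05953341]
```

View pics/t3.png

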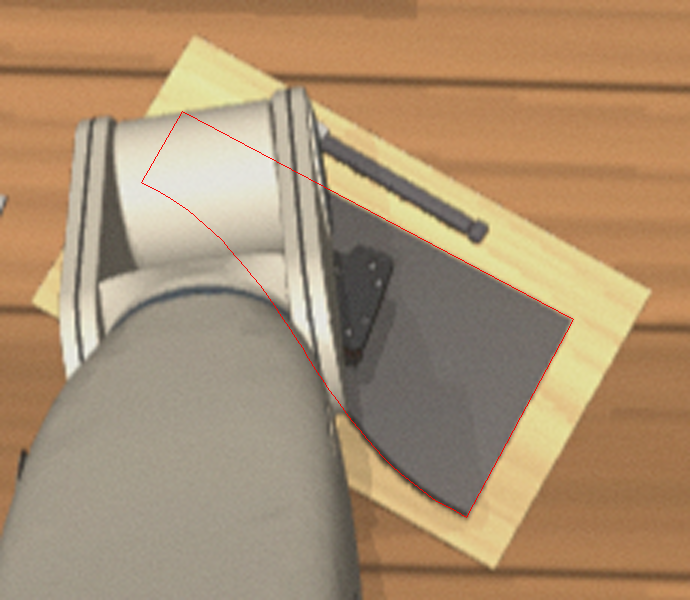

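The visible broad part of the stone still lies on the red outline, so it hasn't shifted; the arm hides the rest. I'll continue the stroke, slightly lower because the force has eased.

Request:
step_arm(
  moves=[
    [[4, 3, -0.2], 0],
    [[7.9, 6.2, -0.3], 0],
    [[11.8, 9.4, -0.3], 0],
    [[15.7, 12.6, -0.3], 0],
    [[19.5, 16, -0.3], 0],
    [[23.3, 19.3, -0.3], 0],
    [[27, 22.6, -0.3], 0],
    [[30.8, 26, -0.3], 0],
    [[34.5, 29.4, -0.3], 0],
    [[38.1, 32.9, -0.3], 0],
  ],
)

```text
time_s: 9.65
ee_pos: [634.7, 156.9, 77.5]
eef_rot: [[-0.951, 0.308, 0.0], [0.308, 0.951, 0.0], [-0.0, 0.0, -1.0]]
ft_force: [-2.0, -1.6, 4.8]
finger_gap: 0.8
finger_force: 2.4
```

Request:
step_arm(
  moves=[
    [[3.5, 3.6, 0.1], 0],
    [[6.8, 7.4, 0.1], 0],
    [[10, 11.3, 0.1], 0],
    [[13.2, 15.2, 0.1], 0],
    [[16.3, 19.1, 0.1], 0],
    [[19.4, 23.1, 0.1], 0],
    [[22.4, 27.1, 0.1], 0],
    [[25.4, 31.2, 0.1], 0],
    [[28.1, 35.4, 0.1], 0],
    [[30.7, 39.8, 0.1], 0],
  ],
)

```text
time_s: 10.65
ee_pos: [665.3, 196.7, 77.6]
eef_rot: [[-0.951, 0.308, 0.0], [0.308, 0.951, -0.0], [-0.0, 0.0, -1.0]]
ft_force: [-2.0, -3.9, 3.8]
finger_gap: 0.5
finger_force: 2.3
```

Request:
step_arm(
  moves=[
    [[2.4, 4.4, 0], 0],
    [[4.6, 8.9, 0], 0],
    [[4.6, 8.9, 0], 0],
    [[4.6, 8.9, 0], 0],
  ],
)

```text
time_s: 11.05
ee_pos: [670.2, 206.2, 77.9]
eef_rot: [[-0.951, 0.308, 0.002], [0.308, 0.951, 0.001], [-0.001, 0.002, -1.0]]
ft_force: [0.4, 2.1, 3.9]
finger_gap: 0.1
finger_force: 2.0
```

Request:
step_arm(
  moves=[
    [[0, 0, 5], 0],
    [[0, 0, 20], 0],
    [[0, 0, 50], 0],
    [[0, 0, 90], 0],
    [[0, 0, 130], 0],
    [[0, 0, 170], 0],
    [[-25, 30, 190], 0],
    [[-55, 65, 190], 0],
    [[-85, 100, 190], 0],
    [[-115, 135, 190], 0],
  ],
)

```text
time_s: 12.05
ee_pos: [553.4, 341.0, 269.0]
eef_rot: [[-0.951, 0.309, 0.001], [0.309, 0.951, 0.001], [-0.001, 0.001, -1.0]]
ft_force: [0.1, 0.1, 0.2]
finger_gap: 0.6
finger_force: 0.0
```

Request:
step_arm(
  moves=[
    [[-30, 35, 0], 0],
    [[-60, 70, 0], 0],
    [[-90, 105, 0], 0],
    [[-120, 140, 0], 0],
    [[-150, 175, 0], 0],
    [[-180, 210, 0], 0],
    [[-200, 230, 0], 0],
    [[-200, 230, 0], 0],
    [[-200, 230, 0], 0],
  ],
)

```text
time_s: 12.95
ee_pos: [354.3, 570.2, 268.1]
eef_rot: [[-0.952, 0.306, 0.0], [0.306, 0.952, -0.0], [-0.0, 0.0, -1.0]]
ft_force: [-0.9, -0.2, 0.9]
finger_gap: 0.3
finger_force: 0.0
```

Run:
```python
from h import *
s=r.read_state();print(s["time_s"],s["ee_pos"],s["ft_force"],s["qd"])
im=optics.grab_frame("top")[:,:,::-1].copy()
p=np.load("p.npy");wv=T(p,STONE);q=proj("top",np.c_[wv,wv[:,0]*0+79])+.5
cv2.polylines(im,[np.round(q).astype(int)],True,(0,0,255),1);cv2.imwrite("pics/t4.png",im)
d=finder.regions_of("top","stone")[0]
print(fit({"top":d["region"]},STONE,49,79,p))
```

```text
12.95 [354.30550003 570.1809427  268.11725255] [-0.85897844 -0.16510337  0.93940011] [-0.03180397 -0.0018007   0.00656767 -0.00177823 -0.00179809 -0.00103221]
(array([607.06244234,  72.75286568,   1.10469283]), np.float64(0.023547336514897488))
```

View pics/t4.png

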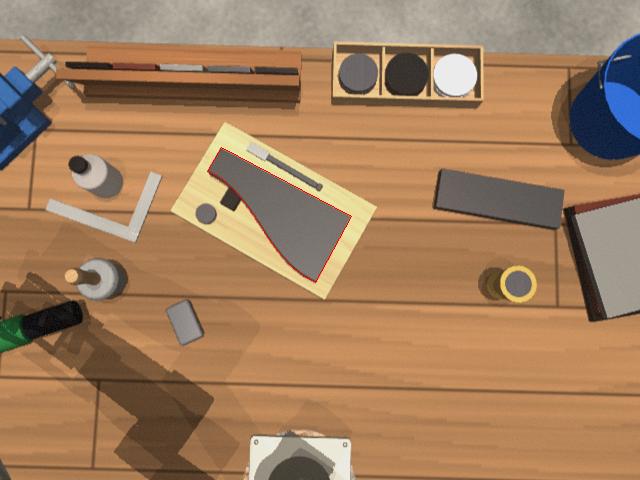

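The stone (215–350, 150–282) still sits on its outline, everything else lies where it was, and the hand is clear. I'll hand the job in.

```bash
python3 -c "
from rig import r
print(r.close_job())"
```

```text
the job is handed in; nothing more can be done
None
```

I ran the closed fingertips along the scroll stone's curved upper edge in one pass from broad end to narrow end, pressing with about 3–5 N at each reading; the stone and everything else on the bench stayed where they were, the hand is clear, and the job is handed in.

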